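Tug the die box cover, free its bolt if caught, and hold it open

TASK

Tug gently up on the green die box's cover, before moving its red-knobbed side bolt, to learn whether the bolt has caught it; if it has, slide the bolt back out of the way. Then lift the cover to about half open (45 to 50 degrees) and finish holding it there in the gripper, keeping still, so that a workmate can pick out a cutting die. Never force the cover against the bolt, and leave the jar, tape roll and sanding block beside the box where they are.

Things in the scene. Friction and masses are not known exactly. Their poses are not given: they have to be found in the camera images.
- die_box: Green steel box fixed to the bench, open top under its cover, 180 (x) by 260 (y) by 100 mm high. Origin: centre of its underside; x points away from the robot to the cover's hinge, z up. On its -y side a grey catch housing, 85 mm high, x -75 to -5 mm, out to y = -225 mm, bolt on top. Place and yaw vary.
- cover (a joint): Flat green cover, 190 x 264 x 6 mm, about 0.45 kg, hinged at the far top edge: 0 shut, grows as the front rises (rad), stop at 1.25. Falls shut when let go. Caught, it gives only 0.05 to 0.15 rad (7 to 20 mm at the handle), then stops firm; free, it lifts with 2 to 5 N. Whether the hidden keeper under it is caught cannot be seen, nor told from the bolt's position.
- cover_handle (a point): Middle of the round steel handle bar on the cover: 12 mm in diameter, 80 mm long, parallel to the hinge (box's y), its centre 38 mm above the cover's upper face, 155 mm in front of the hinge, 144 mm above the bench when shut. Moves with the cover; the bar can turn between the fingers as the cover swings.
- cover_hinge (a point): Middle of the cover's hinge axis, along the box's y axis, 90 mm in +x of the box's centre, 100 mm above the bench. With the cover at angle a the bar's centre lies 155 cos a - 44 sin a mm in front (-x of the box) of this point and 155 sin a + 44 cos a mm above it.
- bolt (a joint): Steel slide bolt with red knob: 0 = shot fully towards the box, grows as it slides out along the box's -y (m), end stop 0.030. Starts between 0 and 0.005. A caught cover is freed once it is past 0.020. Slides with about 3 N and stays where left, but binds while the cover is pulled up against it.
- bolt_knob (a point): On the axis of the bolt's red round knob, 12 mm below its top: 16 mm in diameter, 36 mm tall, upright, foot 91 mm and top 127 mm above the bench; 40 mm in -x and 172 mm in -y of the box's centre with the bolt at 0. Moves with the bolt.
- tape_roll: Bystander: black tape roll lying flat, 90 mm outside, 24 mm high, at the box's +y side. Origin: centre of its underside.
- glue_jar: Bystander: jar with yellow cap, 60 mm in diameter, 75 mm high, standing behind the catch housing (-y side). Origin: centre of its underside.
- sanding_block: Bystander: dark brown block 90 by 50 by 30 mm, at the box's +y side near the front. Origin: centre of its underside.

How it is judged:
By the outcome, as a careful person would: the job done as asked, in the order asked, and still so for the second after the job is handed in, while the arm keeps its last pose, push and grip.
It also fails if it takes over 61 s, if anything falls off the work surface, if the arm or the gripper's body presses on something with over 40 N, if the wrist force passes 120 N, or if a joint passes its speed limit or range.

ROBOT

A 6-joint arm with a two-finger parallel gripper is mounted at the origin on the work surface. World frame = base frame: x ahead of the robot, y to its left, z up, the work surface at z = 0. Lengths are in m, angles in rad, forces in N, time in s.
With the tool pointing down it reaches from about 0.375 to 0.9 m from the base axis. Payload 3.1 kg.
Tool frame: the origin (TCP) lies between the finger pads; the fingertips stand 8 mm ahead of it and the grasp point (between the pads) lies 11 mm behind it; z points along the fingers, y is the line along which they close (so a half turn about z gives the same grasp; the last joint's range is limited). The gripper opens to 87 mm and grips with 3 to 60 N. Pads are 19 mm wide; open, the fingers measure 117 mm over their backs; the gripper's body (75 mm by 190 mm) begins 51 mm behind the grasp point.
Start: joints at [-0.178, 0.527, 1.433, -0, 1.181, -0.178], TCP at [0.625, 0, 0.231] pointing down, gripper open.
Joint ranges: [-3.08, 3.08], [-0.75, 2.2], [0.22, 2.44], [-1.43, 4.57], [0, 2.65], [-2.85, 2.85]. Speed limits (rad/s): [2.79, 2.79, 3.14, 3.14, 3.14, 3.14].

INTERFACE

Orientations are given as a unit quaternion [x, y, z, w].
In Python, from rig import robot, vision, job gives the robot as it stands.
- The arm moves only by the shell command python3 -m handwheel 'ROWS' [OPENING] [FORCE]. ROWS is JSON, a list of rows, each a list of 4 numbers: the shift along the tool's x, y, z as a fraction of full scale, then the turn about the tool's z as a fraction of full scale. A call has 1 to 20 rows; each row is the pose to reach, as a shift and turn from the pose commanded when the call began, along the tool's axes at that moment, turning the shorter way round; what a row does not reach only later rows make up. Full scale, the value 1, is 300 mm for a shift and 2 pi rad for a turn. A row lasts 1/12 s, in which the tool goes at most 41.7 mm and 7.16 degrees, less where a joint would pass 70% of its speed; a pose out of reach is approached as far as the arm can. A call with a number of a shift or a turn outside -1 to 1 is refused whole. A call with a gripper value outside its range is refused whole. OPENING is the opening in per cent of the stroke, from 0 (shut) to 100 (fully open), set as the call begins (- or left out, the last holds). The fingers move at their own pace and stop on an object; FORCE is the grip in N (left out, the last holds). Time passes only in rows, so rows that repeat a pose let the fingers close. It gives the time, the measured TCP pose, the force, the opening and the grip force at its end, in the units of the state.
- robot.get_obs(): the state, without advancing time (a new reading comes with each control period).
- vision.camera(name): name is "scene" or "side" or "wrist"; returns a dict with "frame" (420x560x3 uint8, red, green, blue), "K" (3x3 intrinsics, pixels), "k1" (the pictures are not rectified: a ray, as slopes to the right and down, at radius r is drawn at 1 + k1 r^2 times it, then the intrinsics apply), "cam_to_world" (4x4, takes a point from camera to world coordinates); the wrist camera has in their place "hand_eye" (4x4, takes a point from camera to tool coordinates, whose origin is the TCP and whose axes are the flange's). Camera axes: x right, y down, z forward; pixel columns grow to the right and rows downward; lengths in m; the calibration is good to about 2 mm. A picture is of the moment at which its call begins: read the wrist's pose just before it. There is no depth.
- job.hand_in(): hands the job in; it is judged then, once.
Trained networks look in the newest picture that a camera, given by its name, has taken for a name from the list of things; names that differ only in an ending like _2 or _b are one class to them, and where a whole thing is asked for, a point or a joint stands for the part that bears it (a point fixed in the world has none). Each returns a list of dicts, best first, with "conf" (0 to 1); they miss things now and then, are a little off and sometimes report something else, mostly with a low value. They report only what shows in the picture. A call takes as long as a camera call.
- vision.look_for(camera, label): "point" ([row, column] in pixels, amid what is visible of it).
- vision.outline_of(camera, label): "mask" (420x560 bool, what is visible of it) and "point" ([row, column] in pixels, amid what is visible of it).
The state is a dict: "time": time; "q": joint angles; "joint_velocities": joint speeds; "joint_torque": joint torques, N m; "position": TCP position; "tool_rot": TCP orientation; "ft_force": force on the tool from outside, world axes, zero at the start; "moment": the same for the moment, N m; "grip_width": finger opening in m; "grip_force": force on a finger pad.
Only numpy, scipy, OpenCV 4.12 (cv2) and the standard library are available. Lean on these libraries where they do the work, as an engineer would, in place of code of your own. Each camera call takes 0.05 s, during which the arm holds its last target. There are 200 camera calls.

## Working session

There is one attempt and no reset: what is moved stays moved. The work goes in short steps, Python scripts to look and compute and a shell command to move; the robot and the scene stay as the last step left them, time stands still between calls to the robot, and variables do not carry over. Pictures are saved under pics/ and viewed, at most 10 in all, crops included, and the job is handed in when it is done.

```bash
mkdir -p pics; ls; cat > h.py <<'E'
import numpy as np, cv2
from rig import robot, vision, job
from scipy.spatial.transform import Rotation as R
def T():
    o=robot.get_obs(); M=np.eye(4); M[:3,:3]=R.from_quat(o["tool_rot"]).as_matrix(); M[:3,3]=o["position"]; return M
def cam(n,f=None):
    t=T(); c=vision.camera(n)
    c["M"]=c["cam_to_world"] if "cam_to_world" in c else t@c["hand_eye"]
    if f: cv2.imwrite(f,cv2.cvtColor(c["frame"],cv2.COLOR_RGB2BGR))
    return c
def at(c,rc,z):
    K=np.array(c["K"]); d=np.array([c["k1"],0,0,0,0],float)
    # drawn = (1+k1 r^2)*ray, r of undistorted ray
    p=cv2.undistortPoints(np.array([[[rc[1],rc[0]]]],float),K,d)[0,0]
    M=np.array(c["M"]); v=M[:3,:3]@[p[0],p[1],1]; o=M[:3,3]
    return o+v*(z-o[2])/v[2]
def px(c,P):
    M=np.linalg.inv(c["M"]); r=cv2.Rodrigues(M[:3,:3])[0]
    q=cv2.projectPoints(np.array(P,float).reshape(-1,3),r,M[:3,3],np.array(c["K"]),np.array([c["k1"],0,0,0,0],float))[0].reshape(-1,2)
    return q[:,::-1]
E
python3 - <<'E'
from h import *
np.set_printoptions(precision=4,suppress=True)
o=robot.get_obs(); print(o); print(T())
for n in ["scene","side","wrist"]:
    c=cam(n,f"pics/{n}.png"); print(n,c["M"][:3,3])
    for l,z in [("cover_handle",.144),("bolt_knob",.115),("glue_jar",.04),("tape_roll",.012),("sanding_block",.015)]:
        r=vision.look_for(n,l)
        for d in r[:2]: print(l,np.round(d["point"],1),round(d["conf"],2),at(c,d["point"],z))
E
python3 -c "
import cv2,numpy as np
a=[cv2.imread(f'pics/{n}.png') for n in ['scene','side']]
cv2.imwrite('pics/a.png',cv2.resize(np.vstack(a),None,fx=.71,fy=.71))"
```

```text
pics
{'time': 0.0, 'q': array([-0.1785,  0.5285,  1.4339, -0.    ,  1.1814, -0.1785]), 'joint_velocities': array([-0.001 ,  0.0013,  0.0001,  0.    ,  0.0005, -0.0011]), 'joint_torque': array([ -0.0005, -44.0045, -17.6594,   0.0633,   0.0583,  -0.0002]), 'position': array([0.6243, 0.0002, 0.2296]), 'tool_rot': array([ 0.7071,  0.7071, -0.0006, -0.0009]), 'ft_force': array([-0.1056,  0.072 ,  0.1046]), 'moment': array([-0.0406,  0.0026, -0.0107]), 'grip_force': 0.0, 'grip_width': 0.0868990106511305}
[[-0.      1.     -0.0021  0.6243]
 [ 1.      0.      0.0004  0.0002]
 [ 0.0004 -0.0021 -1.      0.2296]
 [ 0.      0.      0.      1.    ]]
scene [ 1.5597 -0.3574  0.7779]
cover_handle [228.  208.2] 0.87 [ 0.6607 -0.1351  0.144 ]
glue_jar [304.3 137.5] 0.65 [ 0.7257 -0.3373  0.04  ]
tape_roll [246.7 293. ] 0.93 [0.6614 0.0856 0.012 ]
sanding_block [213.  272.9] 0.91 [0.4926 0.1046 0.015 ]
side [0.5168 1.0894 1.1086]
cover_handle [161.1 276.9] 0.83 [ 0.6068 -0.0487  0.144 ]
glue_jar [125.7 250.8] 0.56 [ 0.7174 -0.3499  0.04  ]
tape_roll [234.2 271. ] 0.73 [0.6131 0.1088 0.012 ]
sanding_block [234.4 316.8] 0.93 [0.4865 0.1044 0.015 ]
wrist [0.6259 0.0769 0.3879]
cover_handle [251.6 251.4] 0.67 [ 0.6097 -0.0248  0.144 ]
tape_roll [ 45.9 290.5] 0.91 [0.6403 0.1257 0.012 ]
sanding_block [ 61.3 135.6] 0.64 [0.4954 0.1126 0.015 ]
```

View pics/a.png

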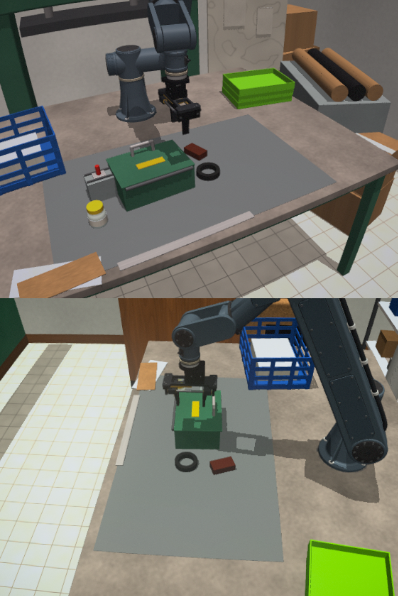

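View pics/wrist.png

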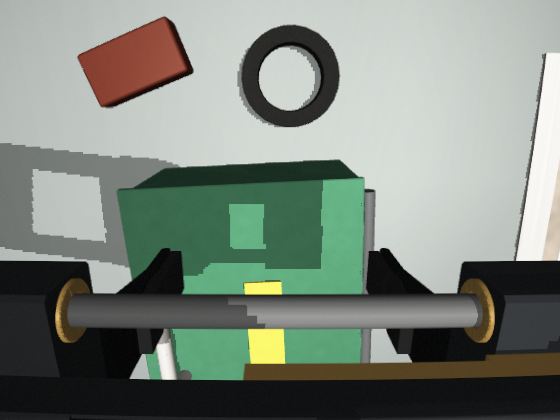

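The scene and side views show the box, with the red knob at about scene (239,137) and the handle at about (203,200). The wrist view shows the cover's +y edge running from (188,118) to (180,365). I'll enlarge the scene crop to read the points exactly.

```bash
python3 - <<'E'
import cv2
a=cv2.imread('pics/scene.png')[185:325,105:285]
cv2.imwrite('pics/b.png',cv2.resize(a,None,fx=4,fy=4,interpolation=cv2.INTER_CUBIC))
E
```

```text
(no output)
```

View pics/b.png

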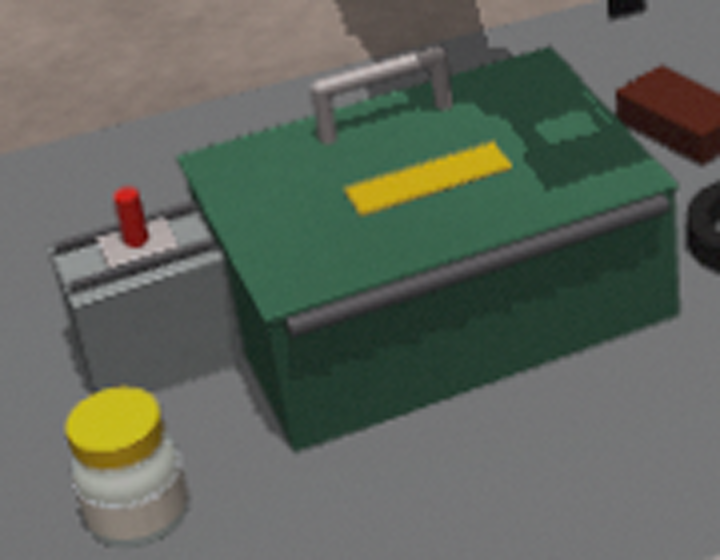

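The crop shows the cover corners at crop (180,157), (552,48), (678,186) and (272,321), the handle bar from (313,89) to (441,54), and the red knob from top (126,193) to foot (134,242). I'll fit the box pose to these points and the wrist-view edges.

```bash
python3 - <<'E'
from h import *
from scipy.optimize import least_squares
np.set_printoptions(precision=4,suppress=True)
c=cam("scene"); w=cam("wrist")
def f(x,y): return [185+y/4,105+x/4]
obs=[([-.1,-.132,.106],f(180,157)),([-.1,.132,.106],f(552,48)),([.09,.132,.106],f(678,186)),([.09,-.132,.106],f(272,321)),([-.065,-.037,.144],f(316,89)),([-.065,.037,.144],f(438,55)),([-.09+.18,.13,0],f(678,315)),([.09,-.13,0],f(295,450))]
ow=[([-.1,.132,.106],[188,119]),([.09,.132,.106],[180,364])]
def W(p,P):
    P=np.atleast_2d(P); cs,s=np.cos(p[2]),np.sin(p[2])
    return np.c_[p[0]+cs*P[:,0]-s*P[:,1],p[1]+s*P[:,0]+cs*P[:,1],P[:,2]]
def res(p,full=True):
    a=px(c,W(p,[o[0] for o in obs]))-[o[1] for o in obs]
    b=px(w,W(p,[o[0] for o in ow]))-[o[1] for o in ow]
    return np.r_[a.ravel(),b.ravel()*.5]
s=least_squares(res,[.62,-.1,0],loss="soft_l1"); p=s.x
print("box",p); print(res(p).reshape(-1,2))
print("handle",W(p,[-.065,0,.144]),"hinge",W(p,[.09,0,.1]))
for b in [0,.005]: print("knob top/foot px",px(c,W(p,[[-.04,-.172-b,.127],[-.04,-.172-b,.091]])))
print("seen",f(126,193),f(134,242)); print(at(c,f(126,191),.127))
np.save("box.npy",p)
E
```

```text
box [ 0.6106 -0.1159  0.0444]
[[-0.8577 -1.0528]
 [-0.8794 -0.1637]
 [-0.5284  0.1866]
 [-0.31   -2.3438]
 [-0.1101  2.4353]
 [ 0.5704 -0.7406]
 [ 1.0437  0.8351]
 [ 1.5775 -0.2121]
 [ 0.1927 -0.4732]
 [-1.0414  0.4773]]
handle [[ 0.5456 -0.1188  0.144 ]] hinge [[ 0.7005 -0.1119  0.1   ]]
knob top/foot px [[233.159  137.7388]
 [245.0894 140.5372]]
knob top/foot px [[233.7578 135.7234]
 [245.693  138.5599]]
seen [233.25, 136.5] [245.5, 138.5]
[ 0.5751 -0.292   0.127 ]
```

Fit residuals are about 1–2 px and the knob agrees with it (bolt around 2–3 mm). I'll move above the handle with the turn of +0.044 rad about world z, which is -0.007 in the tool frame.

```bash
python3 -m handwheel '[[-0.05,-0.03,0,-0.002],[-0.14,-0.09,0,-0.004],[-0.24,-0.16,0,-0.007],[-0.34,-0.23,0,-0.007],[-0.385,-0.255,0,-0.007],[-0.397,-0.263,0,-0.007],[-0.397,-0.263,0,-0.007],[-0.397,-0.263,0,-0.007]]' 100 10
python3 - <<'E'
from h import *
np.set_printoptions(precision=4,suppress=True)
c=cam("wrist","pics/w2.png"); p=np.load("box.npy"); cs,s=np.cos(p[2]),np.sin(p[2])
def W(a): return [p[0]+cs*a[0]-s*a[1],p[1]+s*a[0]+cs*a[1],a[2]]
P=[[-.065,-.04,.144],[-.065,.04,.144],[-.1,.132,.106],[-.1,-.132,.106],[.09,.132,.106],[-.04,-.174,.127]]
im=cv2.imread("pics/w2.png")
for q in px(c,[W(a) for a in P]):
    print(q); cv2.circle(im,(int(q[1]),int(q[0])),4,(255,0,255),1)
cv2.imwrite("pics/w2m.png",im)
E
```

```text
time: 1.67
position: [0.5467, -0.1187, 0.2307]
tool_rot: [0.692, 0.722, 0.0, 0.0]
ft_force: [1.1, -0.5, 0.1]
grip_width: 0.087
grip_force: 0.0
[271.5284 271.7245]
[158.8568 271.5712]
[ 17.5705 220.8962]
[347.8635 232.367 ]
[ 21.2369 493.4841]
[404.1417 301.0775]
```

View pics/w2m.png

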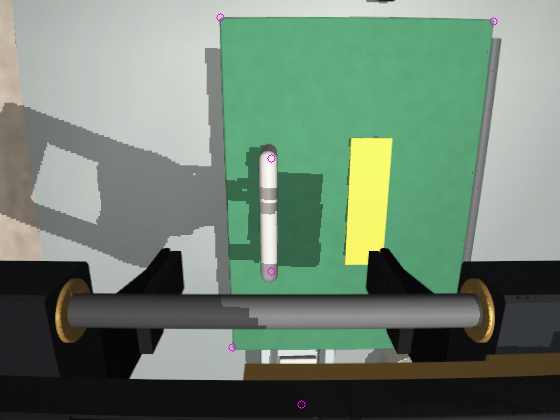

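The predicted points land on the cover corners and within about 3 px of the bar, which sits at columns 268–269 (roughly 2 mm nearer the robot). I'll descend and close.

```bash
python3 -m handwheel '[[0,-0.007,0.05,0],[0,-0.007,0.13,0],[0,-0.007,0.22,0],[0,-0.007,0.29,0],[0,-0.007,0.318,0],[0,-0.007,0.326,0],[0,-0.007,0.326,0]]' 100 10
python3 -m handwheel '[[0,0,0,0],[0,0,0,0],[0,0,0,0],[0,0,0,0],[0,0,0,0],[0,0,0,0],[0,0,0,0],[0,0,0,0],[0,0,0,0],[0,0,0,0]]' 0 10
```

```text
time: 2.3
position: [0.5445, -0.1184, 0.1325]
tool_rot: [0.691, 0.723, 0.0, -0.0]
ft_force: [-0.4, 0.2, 0.6]
grip_width: 0.0869
grip_force: 0.0
time: 3.13
position: [0.5439, -0.1192, 0.1327]
tool_rot: [0.691, 0.722, -0.0, -0.0]
ft_force: [0.6, -0.7, -0.7]
grip_width: 0.0286
grip_force: 0.0
```

```bash
python3 -m handwheel '[[0,0,0,0],[0,0,0,0],[0,0,0,0],[0,0,0,0],[0,0,0,0],[0,0,0,0]]'
```

```text
time: 3.63
position: [0.5426, -0.1191, 0.1326]
tool_rot: [0.691, 0.723, -0.001, -0.001]
ft_force: [-4.8, -2.1, 3.7]
grip_width: 0.0115
grip_force: 10.0
```

Gripped: the width matches the 12 mm bar, and the bar is about 1 mm further toward the robot. Now a gentle tug in small steps along the arc.

```bash
python3 -m handwheel '[[0,-0.002,-0.006,0],[0,0,-0.013,0],[0,0,-0.013,0],[0,0,-0.013,0]]'
python3 -m handwheel '[[0,0.002,-0.005,0],[0,0.003,-0.01,0],[0,0.003,-0.01,0],[0,0.003,-0.01,0]]'
```

```text
time: 3.97
position: [0.5437, -0.1191, 0.1365]
tool_rot: [0.691, 0.723, -0.0, -0.0]
ft_force: [-2.9, -2.0, -1.7]
grip_width: 0.0114
grip_force: 10.0
time: 4.3
position: [0.5447, -0.119, 0.1397]
tool_rot: [0.691, 0.723, -0.0, -0.0]
ft_force: [-3.4, -0.7, -1.8]
grip_width: 0.0117
grip_force: 10.0
```

```bash
python3 -m handwheel '[[0,0.001,-0.004,0],[0,0.002,-0.007,0],[0,0.002,-0.007,0],[0,0.002,-0.007,0]]'
```

```text
time: 4.63
position: [0.5454, -0.119, 0.1418]
tool_rot: [0.691, 0.723, -0.0, -0.0]
ft_force: [-3.9, -1.9, -1.3]
grip_width: 0.0115
grip_force: 10.0
```

```bash
python3 -m handwheel '[[0,0.001,-0.004,0],[0,0.002,-0.007,0],[0,0.002,-0.007,0],[0,0.002,-0.007,0]]'
```

```text
time: 4.97
position: [0.5459, -0.119, 0.1435]
tool_rot: [0.691, 0.722, -0.0, -0.0]
ft_force: [-3.7, -1.6, -6.4]
grip_width: 0.0117
grip_force: 10.0
```

```bash
python3 -m handwheel '[[0,0.001,-0.003,0],[0,0.001,-0.005,0],[0,0.001,-0.005,0],[0,0.001,-0.005,0]]'
```

```text
time: 5.3
position: [0.5462, -0.119, 0.1444]
tool_rot: [0.691, 0.722, -0.0, -0.0]
ft_force: [-0.6, -3.2, -14.1]
grip_width: 0.0115
grip_force: 10.0
```

At 12 mm of lift the force climbed from about 2 N to 14 N and the motion stopped, so the bolt has caught the cover. I'll lower it shut, release and rise.

```bash
python3 -m handwheel '[[0,-0.003,0.01,0],[0,-0.006,0.025,0],[0,-0.009,0.038,0],[0,-0.01,0.042,0],[0,-0.01,0.042,0],[0,-0.01,0.042,0]]'
python3 -m handwheel '[[0,0,0,0],[0,0,0,0],[0,0,0,0],[0,0,0,0],[0,0,0,0],[0,0,0,0]]' 50
python3 -m handwheel '[[0,0,-0.05,0],[0,0,-0.13,0],[0,0,-0.19,0],[0,0,-0.21,0],[0,0,-0.21,0]]'
```

```text
time: 5.8
position: [0.5428, -0.1191, 0.1337]
tool_rot: [0.691, 0.723, -0.0, -0.0]
ft_force: [-5.4, -1.1, -0.6]
grip_width: 0.0113
grip_force: 10.0
time: 6.3
position: [0.5441, -0.1193, 0.1332]
tool_rot: [0.691, 0.722, 0.0, 0.001]
ft_force: [-1.0, 0.1, 0.5]
grip_width: 0.0409
grip_force: 0.0
time: 6.72
position: [0.5447, -0.1196, 0.1975]
tool_rot: [0.691, 0.722, 0.001, 0.002]
ft_force: [-0.4, -0.1, -0.3]
grip_width: 0.0432
grip_force: 0.0
```

```bash
python3 -m handwheel '[[-0.06,0.01,0,0],[-0.16,0.025,0,0],[-0.28,0.04,0,0],[-0.4,0.06,0,0],[-0.5,0.075,0,0],[-0.56,0.082,0,0],[-0.579,0.082,0,0],[-0.579,0.082,0,0]]'
python3 - <<'E'
from h import *
cam("scene","pics/s3.png"); a=cv2.imread('pics/s3.png')[185:325,85:265]
cv2.imwrite('pics/s3c.png',cv2.resize(a,None,fx=4,fy=4,interpolation=cv2.INTER_CUBIC)); print(robot.get_obs()["position"])
E
```

```text
time: 7.38
position: [0.5748, -0.2926, 0.194]
tool_rot: [0.692, 0.722, -0.0, -0.001]
ft_force: [0.4, -0.5, -0.3]
grip_width: 0.0437
grip_force: 0.0
[ 0.57464744 -0.29097892  0.19423401]
```

View pics/s3c.png

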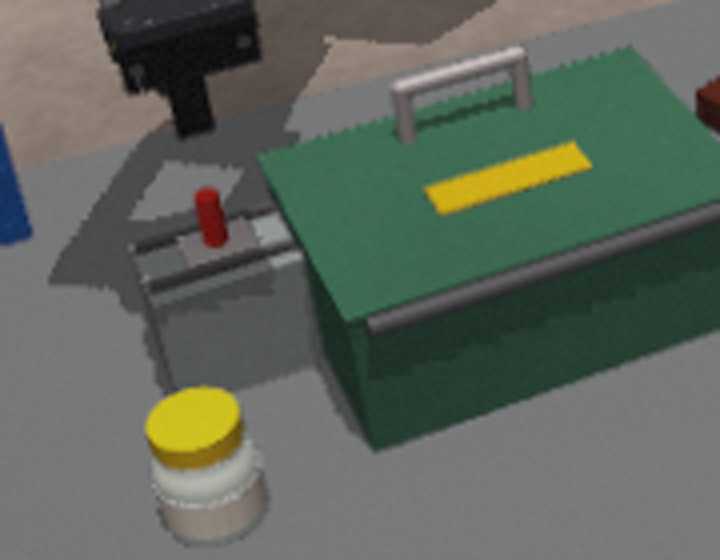

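The cover is shut and the fingers hang over the red knob at crop (210,215). I'll descend to the knob and grip it.

```bash
python3 -m handwheel '[[0,0.005,0.05,0],[0,0.005,0.13,0],[0,0.005,0.2,0],[0,0.005,0.26,0],[0,0.005,0.29,0],[0,0.005,0.3,0],[0,0.005,0.3,0]]'
python3 -m handwheel '[[0,0,0,0],[0,0,0,0],[0,0,0,0],[0,0,0,0],[0,0,0,0],[0,0,0,0],[0,0,0,0],[0,0,0,0],[0,0,0,0]]' 0 15
```

```text
time: 8.02
position: [0.5767, -0.2901, 0.1051]
tool_rot: [0.691, 0.723, -0.0, -0.001]
ft_force: [-0.4, -0.2, 0.4]
grip_width: 0.0437
grip_force: 0.0
time: 8.77
position: [0.5762, -0.2919, 0.1064]
tool_rot: [0.691, 0.723, -0.001, -0.001]
ft_force: [-4.7, -0.2, 5.8]
grip_width: 0.0156
grip_force: 15.0
```

```bash
python3 -m handwheel '[[-0.01,0,0,0],[-0.025,0,0,0],[-0.045,0,0,0],[-0.06,0,0,0],[-0.07,0,0,0],[-0.075,0,0,0],[-0.075,0,0,0]]'
```

```text
time: 9.35
position: [0.5773, -0.3137, 0.1064]
tool_rot: [0.691, 0.722, -0.0, -0.001]
ft_force: [-4.8, 1.4, 6.5]
grip_width: 0.0156
grip_force: 15.0
```

```bash
python3 -m handwheel '[[-0.005,0,0,0],[-0.01,0,0,0],[-0.01,0,0,0],[-0.01,0,0,0]]'
```

```text
time: 9.68
position: [0.5774, -0.3164, 0.1064]
tool_rot: [0.691, 0.722, -0.0, -0.001]
ft_force: [-4.2, 1.9, 6.2]
grip_width: 0.0155
grip_force: 15.0
```

```bash
python3 -m handwheel '[[0,0,0,0],[0,0,0,0],[0,0,0,0],[0,0,0,0],[0,0,0,0],[0,0,0,0]]' 50
python3 -m handwheel '[[0,0,-0.05,0],[0,0,-0.13,0],[0,0,-0.21,0],[0,0,-0.28,0],[0,0,-0.3,0],[0,0,-0.3,0]]'
python3 - <<'E'
from h import *
c=cam("scene","pics/s4.png"); f=c["frame"].astype(int)
f0=cv2.cvtColor(cv2.imread("pics/scene.png"),cv2.COLOR_BGR2RGB).astype(int)
p=np.load("box.npy"); 
for g in (f0,f):
    g=g[215:260,100:160]; m=(g[...,0]>110)&(g[...,1]<50)&(g[...,2]<50); r,k=np.nonzero(m)
    rc=[r.mean()+215,k.mean()+100]; q=at(c,rc,.109); d=q[:2]-p[:2]
    print(m.sum(),rc,q,"box y",-np.sin(p[2])*d[0]+np.cos(p[2])*d[1])
E
```

```text
time: 10.18
position: [0.5784, -0.317, 0.1056]
tool_rot: [0.691, 0.722, 0.0, 0.0]
ft_force: [-0.2, 0.4, 0.3]
grip_width: 0.0416
grip_force: 0.0
time: 10.68
position: [0.5794, -0.3179, 0.1979]
tool_rot: [0.691, 0.722, 0.0, 0.002]
ft_force: [0.8, 0.9, -0.5]
grip_width: 0.0434
grip_force: 0.0
54 [np.float64(238.72222222222223), np.float64(137.07407407407408)] [ 0.57398526 -0.29383279  0.109     ] box y -0.17610616366354764
15 [np.float64(236.8), np.float64(125.86666666666667)] [ 0.55292017 -0.31783273  0.109     ] box y -0.19914813978265697
```

The bolt came out about 25 mm, well past 20 mm. Back to the handle by the reverse path.

```bash
python3 -m handwheel '[[0.06,-0.01,0,0],[0.16,-0.025,0,0],[0.28,-0.04,0,0],[0.41,-0.06,0,0],[0.53,-0.08,0,0],[0.61,-0.09,0,0],[0.65,-0.09,0,0],[0.664,-0.091,0,0],[0.664,-0.091,0,0],[0.664,-0.091,0,0]]'
python3 -m handwheel '[[0,0,0.05,0],[0,0,0.12,0],[0,0,0.18,0],[0,0,0.205,0],[0,0,0.21,0],[0,0,0.21,0]]'
python3 -m handwheel '[[0,0,0,0],[0,0,0,0],[0,0,0,0],[0,0,0,0],[0,0,0,0],[0,0,0,0],[0,0,0,0],[0,0,0,0],[0,0,0,0],[0,0,0,0]]' 0 20
```

```text
time: 11.57
position: [0.5428, -0.1205, 0.1953]
tool_rot: [0.692, 0.722, -0.0, 0.0]
ft_force: [-0.1, -0.3, 0.4]
grip_width: 0.0436
grip_force: 0.0
time: 12.07
position: [0.5424, -0.1203, 0.1323]
tool_rot: [0.692, 0.722, -0.0, -0.0]
ft_force: [0.8, 0.7, -0.2]
grip_width: 0.0434
grip_force: 0.0
time: 12.9
position: [0.5426, -0.1192, 0.1331]
tool_rot: [0.691, 0.723, 0.0, 0.0]
ft_force: [0.8, 0.3, 3.5]
grip_width: 0.0115
grip_force: 20.0
```

Gripped. I'll lift gently along the arc, checking the force through the range where it was caught.

```bash
python3 -m handwheel '[[0,0.003,-0.01,0],[0,0.008,-0.026,0],[0,0.012,-0.038,0],[0,0.012,-0.038,0]]'
python3 -m handwheel '[[0,0.001,-0.003,0],[0,0.002,-0.007,0],[0,0.002,-0.007,0]]'
```

```text
time: 13.23
position: [0.5461, -0.1191, 0.1445]
tool_rot: [0.691, 0.722, 0.0, 0.0]
ft_force: [1.2, 0.2, -4.4]
grip_width: 0.0113
grip_force: 20.0
time: 13.48
position: [0.5468, -0.119, 0.1463]
tool_rot: [0.691, 0.722, 0.0, 0.0]
ft_force: [3.6, 0.8, -5.3]
grip_width: 0.0118
grip_force: 20.0
```

```bash
python3 -m handwheel '[[0,0.001,-0.003,0],[0,0.003,-0.006,0],[0,0.003,-0.006,0]]'
```

```text
time: 13.73
position: [0.5474, -0.119, 0.1481]
tool_rot: [0.691, 0.722, 0.0, 0.0]
ft_force: [3.0, 0.6, -4.7]
grip_width: 0.0113
grip_force: 20.0
```

The cover passed the earlier stop at about 5 N, so it is free. Now up the arc to about 47.5°.

```bash
python3 -m handwheel '[[0,0.005,-0.012,0],[0,0.011,-0.025,0],[0,0.022,-0.049,0],[0,0.035,-0.072,0],[0,0.049,-0.095,0],[0,0.065,-0.117,0],[0,0.081,-0.139,0],[0,0.098,-0.159,0],[0,0.107,-0.169,0],[0,0.116,-0.179,0],[0,0.116,-0.179,0]]'
```

```text
time: 14.65
position: [0.5807, -0.1173, 0.2027]
tool_rot: [0.691, 0.723, -0.001, -0.001]
ft_force: [-5.8, -1.7, 2.9]
grip_width: 0.0111
grip_force: 20.0
```

```bash
python3 -m handwheel '[[0,0.009,0,0],[0,0.019,-0.019,0],[0,0.04,-0.036,0],[0,0.061,-0.053,0],[0,0.083,-0.068,0],[0,0.105,-0.083,0],[0,0.119,-0.091,0],[0,0.131,-0.097,0],[0,0.143,-0.103,0],[0,0.143,-0.103,0],[0,0.143,-0.103,0],[0,0.143,-0.103,0]]'
python3 - <<'E'
from h import *
from scipy.optimize import brentq
o=robot.get_obs(); p=np.load("box.npy"); q=o["position"]
hx=p[0]+.09*np.cos(p[2]); d=(hx-q[0])/np.cos(p[2]); z=q[2]+.011-.1
print("raw angle deg",np.degrees(np.arctan2(z,d)-np.arctan2(.044,.155)),"radius",np.hypot(d,z),"want",np.hypot(.155,.044))
print("from z only",np.degrees(brentq(lambda a:.155*np.sin(a)+.044*np.cos(a)-z,0,1.25)))
c=cam("scene","pics/s5.png"); a=cv2.imread('pics/s5.png')[125:325,85:335]
cv2.imwrite('pics/s5c.png',cv2.resize(a,None,fx=3,fy=3,interpolation=cv2.INTER_CUBIC))
E
```

```text
time: 15.65
position: [0.6236, -0.1153, 0.2355]
tool_rot: [0.691, 0.723, -0.001, -0.001]
ft_force: [-7.7, 0.6, 10.2]
grip_width: 0.0112
grip_force: 20.0
raw angle deg 46.43433572688244 radius 0.16549607414063472 want 0.1611241757155021
from z only 49.55667747656798
```

View pics/s5c.png

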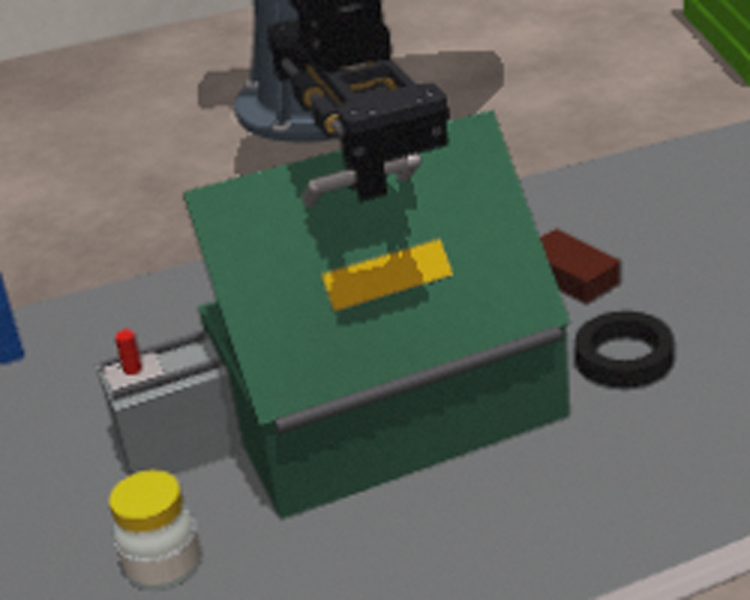

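The cover is held at about half open, and the knob, jar, tape and block look untouched. I'll relax the roughly 12 N radial force on the hinge by easing the hand outward 2–3 mm, then check the angle from the picture corners: crop (185,190), (493,112), and bar ends (310,187), (417,160).

```bash
python3 -m handwheel '[[0,-0.002,-0.004,0],[0,-0.004,-0.008,0],[0,-0.004,-0.008,0],[0,-0.004,-0.008,0],[0,-0.004,-0.008,0]]'
python3 - <<'E'
from h import *
from scipy.optimize import least_squares
c=cam("scene","pics/s6.png"); p=np.load("box.npy"); cs,s=np.cos(p[2]),np.sin(p[2])
f=lambda x,y:[125+y/3,85+x/3]
O=np.array([f(185,190),f(493,112),f(313,187),f(415,160)])
def pts(a,dx):
    L=[(.19,.006,-.132),(.19,.006,.132),(.155,.044,-.037),(.155,.044,.037)]
    out=[]
    for l,h,y in L:
        x=dx+.09-(l*np.cos(a)-h*np.sin(a)); z=.1+l*np.sin(a)+h*np.cos(a)
        out.append([p[0]+cs*x-s*y,p[1]+s*x+cs*y,z])
    return out
for dx in (0,-.002):
    r=least_squares(lambda a:(px(c,pts(a[0],dx))-O).ravel(),[.8]); print(dx,np.degrees(r.x),r.fun.round(1))
    q=robot.get_obs()["position"]; d=p[0]+(.09+dx)*cs-q[0]; z=q[2]+.011-.1
    print(q,np.degrees(np.arctan2(z,d)-np.arctan2(.044,.155)))
o=robot.get_obs(); print(o["ft_force"],o["grip_width"])
E
```

```text
time: 16.12
position: [0.6233, -0.1153, 0.2354]
tool_rot: [0.691, 0.723, -0.0, -0.001]
ft_force: [-3.7, 1.6, 3.9]
grip_width: 0.0111
grip_force: 20.0
0 [45.21554768] [ 0.4 -1.1 -0.9 -0.2 -0.2  2.2  0.6 -1.8]
[ 0.62329389 -0.11532627  0.23540734] 46.35078078650454
-0.002 [45.21355773] [ 0.1 -1.3 -1.2 -0.5 -0.6  1.9  0.3 -2.1]
[ 0.62329389 -0.11532627  0.23540734] 46.966043633036854
[-5.00523894  1.27141061  4.4227462 ] 0.011018835644772407
```

The picture says about 45.2° and the kinematics 46–47°. I'll raise about 1.5° to sit in the middle of the band.

```bash
python3 -m handwheel '[[0,0.003,-0.003,0],[0,0.007,-0.006,0],[0,0.011,-0.009,0],[0,0.011,-0.009,0],[0,0.011,-0.009,0],[0,0.011,-0.009,0],[0,0.011,-0.009,0],[0,0.011,-0.009,0]]'
python3 - <<'E'
from h import *
cam("scene","pics/s7.png"); a=cv2.imread('pics/s7.png')[145:295,135:285]
cv2.imwrite('pics/s7c.png',cv2.resize(a,None,fx=4,fy=4,interpolation=cv2.INTER_CUBIC))
E
```

```text
time: 16.83
position: [0.6271, -0.1152, 0.2375]
tool_rot: [0.691, 0.722, 0.0, -0.0]
ft_force: [-3.0, 3.3, 0.4]
grip_width: 0.0112
grip_force: 20.0
```

View pics/s7c.png

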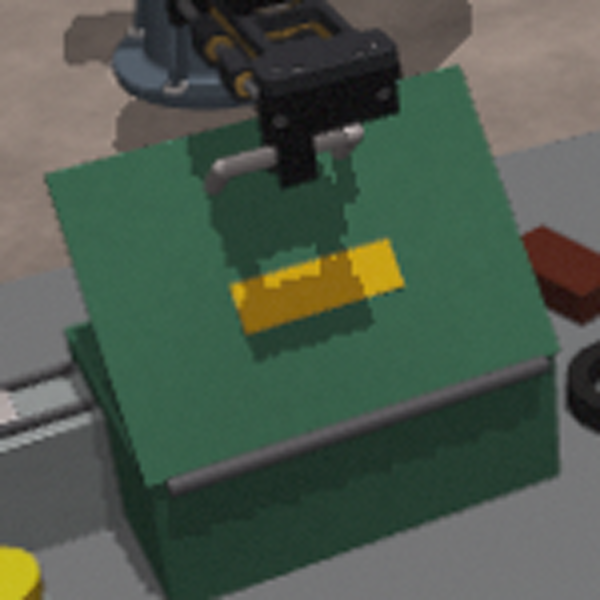

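The cover is half open, with front corners at crop (46,177) and (463,68) and the bar still between the fingers. A quick angle check.

```bash
python3 - <<'E'
from h import *
c=cam("scene"); p=np.load("box.npy"); cs,s=np.cos(p[2]),np.sin(p[2])
print("seen",[145+177/4,135+46/4],[145+68/4,135+463/4],"bar ends",[145+172/4,135+212/4],[145+133/4,135+358/4])
def W(x,y,z): return [p[0]+cs*x-s*y,p[1]+s*x+cs*y,z]
for t in (44,46,48,50):
    a=np.radians(t)
    print(t,px(c,[W(.09-(l*np.cos(a)-h*np.sin(a)),y,.1+l*np.sin(a)+h*np.cos(a)) for l,h,y in [(.19,.006,-.132),(.19,.006,.132),(.155,.044,-.037),(.155,.044,.037)]]).round(1).tolist())
q=robot.get_obs()["position"]
for dx in (0,-.002):
  for dz in (0,-.003):
    print(dx,dz,np.degrees(np.arctan2(q[2]+.011+dz-.1,p[0]+(.09+dx)*cs-q[0])-np.arctan2(.044,.155)))
E
```

```text
seen [189.25, 146.5] [162.0, 250.75] bar ends [188.0, 188.0] [178.25, 224.5]
44 [[189.3, 145.5], [162.0, 248.7], [187.2, 191.2], [179.1, 221.1]]
46 [[188.5, 145.7], [161.1, 249.4], [187.1, 191.8], [178.9, 221.8]]
48 [[187.8, 145.9], [160.4, 250.2], [187.0, 192.3], [178.9, 222.5]]
50 [[187.2, 146.1], [159.7, 250.9], [187.1, 192.9], [178.9, 223.2]]
0 0 47.818032386603065
0 -0.003 47.350065167711556
-0.002 0 48.44080311079521
-0.002 -0.003 47.98062310834863
```

The kinematics give 47.3–48.4°, and the picture, once corrected for its bias, roughly agrees. I'll hand in.

```bash
python3 -m handwheel '[[0,0,0,0],[0,0,0,0],[0,0,0,0],[0,0,0,0],[0,0,0,0],[0,0,0,0]]' && python3 -c "
from rig import job; print(job.hand_in())"
```

```text
time: 17.43
position: [0.627, -0.1152, 0.2375]
tool_rot: [0.691, 0.722, 0.0, -0.0]
ft_force: [-1.4, 3.6, -3.2]
grip_width: 0.0111
grip_force: 20.0
the job is handed in; nothing more can be done
None
```

The tug stopped firm at about 12 mm with 14 N, so the bolt had caught the cover; I slid the bolt out about 25 mm, lifted the now-free cover to roughly 47–48° by my estimate, and handed in at 17.4 s with the gripper holding it still and the jar, tape roll and sanding block undisturbed in the pictures.

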